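Load the colour meter's reference tile with the flat lifter

TASK

Pick up the lifter with the blue tile lying loose on its blade, carry the tile level to the colour meter and, with it against both orange stops of the sliding carriage, push the carriage gently all the way in and press it against its end stop with about 8.5 N for a second. Leave the tile lying flat in the carriage touching both stops, draw the lifter out from under it and lay the lifter flat on the bench clear of the meter. Never tip the tile, touch the tile or the meter with the gripper, press much harder than that, or disturb the other things on the bench.

Things in the scene. Friction and masses are not known exactly. Their poses are not given: they have to be found in the camera images.
- lifter: Flat lifter, green handle, 202 mm long, 90 g, standing level on its blade and a tail foot (x = -176 to -188 mm). Origin: on its underside below the tile; +x along the blade, away from the handle, z up. Aluminium blade 18 mm wide, 3 mm thick, x = -68 to +12 mm, with an orange heel block 20 mm wide and 8 mm high standing on it behind the tile. Neck 12 mm wide, 20 mm high. Centre of mass near x = -100 mm.
- lifter_grip (a point): Where to grip the lifter, on the centre line of its handle: x = -115, y = 0, z = 24 mm in the lifter's frame. The handle is a bar 14 mm wide (along the lifter's y) and 16 mm high, from x = -78 to -190 mm. Take it across its width with a firm grip.
- tile: Glazed blue ceramic disc, 50 mm across, 6 mm thick, 30 g, lying loose on the lifter's blade and slippery (friction about 0.25). Origin: centre of its underside, z up. Pushed from the front it slides back along the blade up to the orange heel. The heel is clamped somewhere different each time: its front face lies 26 to 52 mm behind the lifter's origin and is not reported, so how far the tile slides back has to be felt.
- meter: Bench colour meter, fixed: grey base 205 x 130 mm and 20 mm high, with a white housing at its far end, 95 mm high. Origin: on the bench, under the centre of the tile seat when the carriage is fully in. +x is the direction in which the carriage slides in, +z up. The base reaches from x = -55 to +150 mm, the housing from x = +55 to +150 mm.
- carriage (a joint): Sliding carriage of the meter: 0 m is fully out (towards -x of the meter), 0.030 m is fully in, against a hard end stop. It slides with about 2.5 N of friction and stays where it is left; it may start part way in.
- seat (a point): Tile seat, moving with the carriage, axes as the meter's. The tile's underside centre lies here when it is seated touching both stops. Height 45 mm over the bench, level with two black ledges (x = -22 to +60 mm) either side of a slot 34 mm wide, open above and to -x, its floor 15 mm lower: the lifter's blade, heel and neck fit in it. No rim on the -x side.
- stops (a point): Middle of the V of the two orange stops, x = +25, z = +7 mm from the seat, moving with the carriage. The stops are upright plates 16 mm long, 14 mm high above the ledges, their faces at 45 degrees to the sliding direction on either side, with a 24 mm gap between them for the blade. They touch the seated tile at +/-45 degrees.
- beaker_clear: Empty clear glass beaker, 56 mm across, 70 mm high, bystander; origin at the centre of its underside.
- jar_amber: Amber jar with black cap, 52 mm across, 70 mm high, bystander; origin at the centre of its underside.
- marker: Black marker pen with a blue cap lying on the bench, about 123 x 15 x 15 mm, long side along its x, bystander; origin on its underside, 9 mm from its middle.
- tube_rack: Wooden test tube rack with glass tubes, fixed, 70 x 204 mm and 132 mm high, long side along its y, bystander; origin at the centre of its underside.
Mind the look-alikes: they are no part of the job. There is more than one size of the lifter; the one meant has the size given above. Several things look just like the tile: the one meant starts farthest to the robot's left.

How it is judged (in metres and radians):
On the way, in this order (a step that is already met when the one before it is completed fails the run):
1. the tile is carried on the lifter, clear of the bench (height (world z) of tile above 0.025 m and contact force between tile and lifter above 0.08 N and height (world z) of lifter above 0.02 m), for 0.2 s.
2. the tile is over the seat, at the stops (within 4 mm), with the carriage not yet home (horizontal distance between tile and seat below 0.004 m and z of tile in the frame of seat below 0.009 m and value of joint carriage below 0.027 m), for 0.1 s.
3. the carriage is home with the tile at the stops, and the lifter presses the tile with 6 to 11 N (value of joint carriage above 0.0285 m and contact force between tile and lifter between 6 and 11 N and horizontal distance between tile and seat below 0.004 m and z of tile in the frame of seat below 0.009 m), for 0.5 s.
At the end, for the whole second after the job is handed in: The carriage is within 1.5 mm of fully in; the tile lies flat on the ledges (height within 1.5 mm, tilt under 0.05 rad) with its centre within 2 mm of the seat; the lifter lies released, level and at rest on the bench (within 5 mm of it), touching neither tile nor meter (value of joint carriage above 0.0285 m and horizontal distance between tile and seat below 0.002 m and z of tile in the frame of seat between -0.0015 and 0.0015 m and angle between tile's own z axis and vertical below 0.05 rad and contact force between tile and lifter below 0.02 N and contact force between lifter and meter below 0.02 N and height (world z) of lifter below 0.005 m and angle between lifter's own z axis and vertical below 0.1 rad and linear speed of lifter below 0.02 m/s and linear speed of tile below 0.01 m/s).
It fails at once if the tile is tipped by more than 0.25 rad (angle between tile's own z axis and vertical above 0.25 rad).
It fails at once if the gripper or arm touches the tile (contact force between any of the fingers, the arm and tile above 0.1 N).
It fails at once if the gripper or arm touches the meter or its carriage (contact force between any of the fingers, the arm and meter above 0.5 N).
It fails at once if the lifter presses on the tile or on the meter with more than 15 N (contact force between tile and lifter above 15 N or contact force between lifter and meter above 15 N).
It fails at once if the beaker, jar or marker is shifted by more than 30 mm or tipped over (distance of any of beaker_clear, jar_amber, marker from where it was at the start of the episode above 0.03 m or angle between any of beaker_clear, jar_amber, marker's own z axis and vertical above 0.5 rad).
It also fails if it takes over 69 s, if anything falls off the work surface, if the arm or the gripper's body presses on something with over 40 N, if the wrist force passes 120 N, or if a joint passes its speed limit or range.

ROBOT

A 6-joint arm with a two-finger parallel gripper is mounted at the origin on the work surface. World frame = base frame: x ahead of the robot, y to its left, z up, the work surface at z = 0. Lengths are in mm, angles in rad, forces in N, time in s.
With the tool pointing down it reaches from about 275 to 1000 mm from the base axis. Payload 8.4 kg.
Tool frame: the origin (TCP) lies at the centre of the arm's flange, where the gripper is bolted on; the fingertips stand r.tip_extent ahead of it and the grasp point (between the pads) lies 155 mm ahead of it (r.tip_extent is the distance from the TCP to the fingertips, in mm); z points along the fingers, y is the direction in which the jaws open and shut (so a half turn about z gives the same grasp; the last joint's range is limited). The gripper opens to 85 mm and grips with 20 to 120 N. Pads are 22 mm wide; open, the fingers measure 114 mm over their backs; the gripper's body (76 mm by 85 mm) begins 54 mm behind the grasp point. The pads swing forward as they close: fully open they stand 13 mm farther back than shut.
Start: joints at [1.282, 0.353, 1.633, -0, 1.155, -0.002], TCP at [176.802, 599.475, 404.681] pointing down, gripper open.
Joint ranges: [-2.63, 2.63], [-0.92, 2.1], [0.06, 2.66], [-1.3, 4.44], [0, 2.69], [-3.02, 3.02]. Speed limits (rad/s): [2.22, 2.22, 2.79, 3.14, 3.14, 3.14].

INTERFACE

Orientations are given as [roll, pitch, yaw] about the fixed x, y, z axes, in that order (R = Rz(yaw) Ry(pitch) Rx(roll)).
In Python, from rig import sense, grab_frame, job, r gives the robot as it stands. The module is installed in compiled form; this text tells all that it offers.
- The arm moves only by the shell command python3 -m creep 'ROWS' [FORCE]. ROWS is JSON, a list of rows, each a list of 7 numbers: the turn, a rotation vector about the tool's x, y, z in rad, then the shift along the tool's x, y, z in mm, then the closure, from 0 (fully open) to 1 (shut). In form: [[wx, wy, wz, dx, dy, dz, fingers], ...]. A call has 1 to 10 rows; each row shifts and turns the pose as measured when the row begins, along the tool's axes as they then stand; what a row does not reach is not made up. A row lasts 1/12 s, in which the tool goes at most 41.7 mm and 7.16 degrees, less where a joint would pass 70% of its speed; a pose out of reach is approached as far as the arm can. A call with a gripper value outside its range is refused whole. The fingers move at their own pace and stop on an object; FORCE is the grip in N (left out, the last holds). Time passes only in rows, so rows that do not move let the fingers close. It gives the time, the measured TCP pose, the force and the opening at its end, in the units of the state.
- sense(): the state, without advancing time (a new reading comes with each control period).
- grab_frame(name): name is "side" or "top" or "wrist"; returns a dict with "color" (480x640x3 uint8, red, green, blue), "mtx" (3x3 intrinsics, pixels), "distortion" ([k1, k2, p1, p2, k3] as OpenCV has them; the pictures are not rectified), "T" (4x4, takes a point from camera to world coordinates). Camera axes: x right, y down, z forward; pixel columns grow to the right and rows downward; lengths in mm; the calibration is good to about 2 mm. A picture is of the moment at which its call begins. There is no depth.
- job.sign_off(): hands the job in, once; it reports no verdict.
The state is a dict: "clock": time; "qpos": joint angles; "qvel": joint speeds; "joint_efforts": joint torques, N m; "eef_pos": TCP position; "tcp_rot": TCP orientation; "contact_force": force on the tool from outside, world axes, zero at the start; "wrist_torque": the same for the moment, N m; "opening": opening from 0.0 (shut) to 1.0 (fully open).
Only numpy, scipy, OpenCV 4.12 (cv2) and the standard library are available. Lean on these libraries where they do the work, as an engineer would, in place of code of your own. Each camera call takes 0.05 s, during which the arm holds its last target.

## Working session

There is one attempt and no reset: what is moved stays moved. The work goes in short steps, Python scripts to look and compute and a shell command to move; the robot and the scene stay as the last step left them, time stands still between calls to the robot, and variables do not carry over. Pictures are saved under pics/ and viewed, and the job is handed in when it is done.

```bash
mkdir -p pics; ls; python3 - <<'E'
from rig import sense, grab_frame, job, r
import cv2, numpy as np
print(sense()); print(r.tip_extent)
for n in ("side","top","wrist"):
    f=grab_frame(n); cv2.imwrite(f"pics/{n}0.png",f["color"][:,:,::-1])
    print(n,f["mtx"].tolist(),f["distortion"],np.round(f["T"],3).tolist())
E
```

```text
pics
{'clock': 0.0, 'qpos': array([ 1.28158372e+00,  3.53687338e-01,  1.63412885e+00, -2.79742198e-05,
        1.15517298e+00, -2.41557761e-03]), 'qvel': array([-0.00080556,  0.00192556, -0.00112345, -0.00071767, -0.00099277,
       -0.0002024 ]), 'joint_efforts': array([-1.34889856e-04, -6.05239034e+01, -3.42072237e+01,  4.60582476e-05,
        9.08572722e-03,  6.73068530e-05]), 'eef_pos': array([176.75053651, 599.25299308, 403.93928581]), 'tcp_rot': array([-3.14019608e+00,  2.22033790e-05,  2.85480695e+00]), 'contact_force': array([-0.31333407,  0.14642124,  0.28376649]), 'wrist_torque': array([-0.070163  , -0.0213026 , -0.03010299]), 'opening': 0.9967796278170944}
173.4
side [[453.17643902457087, 0.0, 324.5766097997414], [0.0, 453.17643902457087, 243.068892134889], [0.0, 0.0, 1.0]] [-0.02643827  0.          0.          0.          0.        ] [[0.947, -0.207, 0.247, 323.798], [-0.322, -0.656, 0.683, -822.978], [0.02, -0.725, -0.688, 853.668], [0.0, 0.0, 0.0, 1.0]]
top [[456.1552157011359, 0.0, 322.98774760258266], [0.0, 456.1552157011359, 243.82810701393274], [0.0, 0.0, 1.0]] [-0.05865565  0.          0.          0.          0.        ] [[-0.028, -0.993, 0.112, 477.894], [-0.999, 0.025, -0.026, -28.674], [0.023, -0.113, -0.993, 1337.008], [0.0, 0.0, 0.0, 1.0]]
wrist [[425.23218100898646, 0.0, 323.1919094741449], [0.0, 425.23218100898646, 239.30086496869365], [0.0, 0.0, 1.0]] [-0.00724167  0.          0.          0.          0.        ] [[0.283, 0.916, 0.286, 103.832], [0.959, -0.27, -0.085, 621.387], [-0.001, 0.298, -0.955, 372.751], [0.0, 0.0, 0.0, 1.0]]
```

View pics/top0.png

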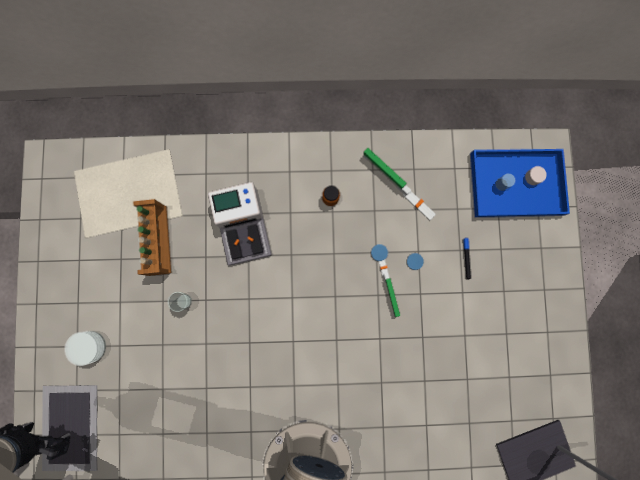

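View pics/side0.png

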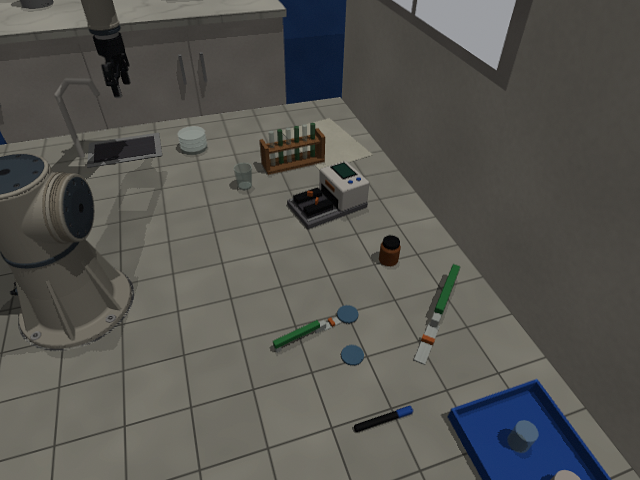

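View pics/wrist0.png

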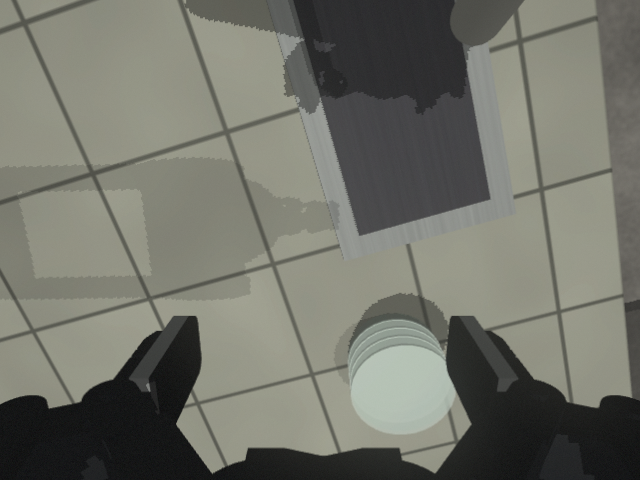

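Top picture: two lifters, a short one (393,296) and a long one (400,185), and blue discs at (379,253) on the short lifter's blade, (415,261) on the bench, and (508,182) in the tray. By size and "farthest left", I choose the short lifter and disc (379,253). The meter is at (240,220).

```bash
cat > h.py <<'E'
import numpy as np, cv2
from rig import sense, grab_frame, job, r
def px2w(f,uv,z):
    uv=np.asarray(uv,float).reshape(-1,1,2)
    n=cv2.undistortPoints(uv,f["mtx"],np.array(f["distortion"])).reshape(-1,2)
    d=np.c_[n,np.ones(len(n))]@f["T"][:3,:3].T; o=f["T"][:3,3]
    return o+d*((z-o[2])/d[:,2])[:,None]
def w2px(f,P):
    Ti=np.linalg.inv(f["T"]); 
    return cv2.projectPoints(np.asarray(P,float).reshape(-1,3),cv2.Rodrigues(Ti[:3,:3])[0],Ti[:3,3],f["mtx"],np.array(f["distortion"]))[0].reshape(-1,2)
def crop(f,x0,y0,x1,y1,s,name):
    c=cv2.resize(f["color"][y0:y1,x0:x1],None,fx=s,fy=s,interpolation=cv2.INTER_CUBIC)
    cv2.imwrite(name,c[:,:,::-1])
E
python3 - <<'E'
from h import *
f=grab_frame("top")
a=f["color"]
def c(img,x0,y0,x1,y1,s): return cv2.resize(img[y0:y1,x0:x1],None,fx=s,fy=s,interpolation=cv2.INTER_CUBIC)
A=c(a,200,175,280,275,5); B=c(a,355,235,435,325,5)
h=max(A.shape[0],B.shape[0])
o=np.zeros((h,A.shape[1]+B.shape[1],3),np.uint8); o[:A.shape[0],:A.shape[1]]=A;o[:B.shape[0],A.shape[1]:]=B
cv2.imwrite("pics/c1.png",o[:,:,::-1])
g=grab_frame("side")["color"]
A=c(g,265,145,385,235,4); B=c(g,265,295,375,365,3)
cv2.imwrite("pics/c2.png",A[:,:,::-1]);cv2.imwrite("pics/c3.png",B[:,:,::-1])
E
```

```text
(no output)
```

View pics/c1.png

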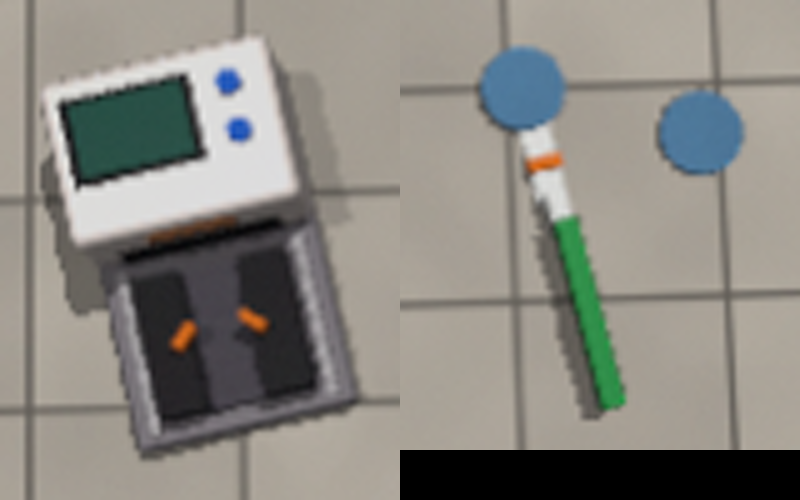

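View pics/c2.png

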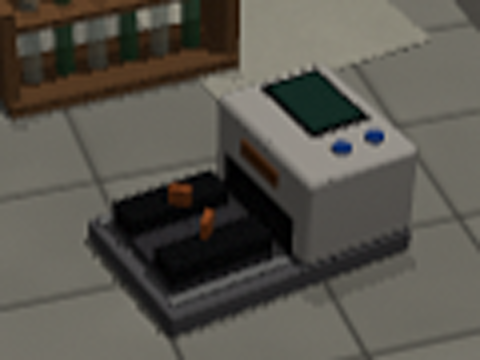

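View pics/c3.png

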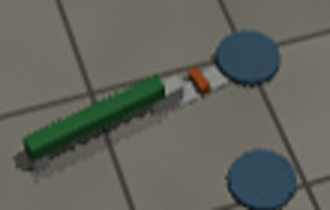

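```bash
python3 - <<'E'
from h import *
from scipy.optimize import least_squares
f=grab_frame("top")
o=np.array([355,235]);q=lambda l:[(355+(a-400)/5,235+b/5) for a,b in l]
print("tile c z9",px2w(f,q([(522,88)]),9), "other z6",px2w(f,q([(701,132)]),6))
print("heel top z~11",px2w(f,q([(545,161)]),11))
print("handle corners z32",px2w(f,q([(556,222),(580,216),(603,409),(625,402)]),32))
print("blade start",px2w(f,q([(566,217),(614,405)]),32))
T=[(208.6,193),(253,182.6),(260,212.6),(215.6,223.6)]
M=[(150,65,95),(150,-65,95),(55,-65,95),(55,65,95)]
B=[(229,266.0),(271.4,254.6)]; MB=[(-55,65,20),(-55,-65,20)]
def res(p):
    c,s=np.cos(p[2]),np.sin(p[2]); R=np.array([[c,-s,0],[s,c,0],[0,0,1]])
    return (w2px(f,np.array(M+MB)@R.T+[p[0],p[1],0])-np.array(T+B)).ravel()
s=least_squares(res,[500,200,0.2]); print(s.x,res(s.x).round(1))
p=s.x; c_,s_=np.cos(p[2]),np.sin(p[2])
st=px2w(f,[(200+183/5,175+335/5),(200+252/5,175+320/5)],59)
for P in st:
    d=P[:2]-p[:2]; print("stop in meter",c_*d[0]+s_*d[1],-s_*d[0]+c_*d[1])
E
```

```text
tile c z9 [[ 597.80805632 -227.83585653    9.        ]] other z6 [[ 569.26221287 -333.18347669    6.        ]]
heel top z~11 [[ 554.46071138 -239.25077732   11.        ]]
handle corners z32 [[ 518.07630393 -240.77365985   32.        ]
 [ 521.11349641 -254.76944712   32.        ]
 [ 411.04069168 -263.21843089   32.        ]
 [ 414.58384004 -276.00581285   32.        ]]
blade start [[ 520.77256333 -246.66436222   32.        ]
 [ 413.09414379 -269.62194869   32.        ]]
[6.38252355e+02 1.59746672e+02 2.14299599e-01] [-1.  -1.   0.3 -1.5  0.9  1.2 -0.8  1.3 -0.5 -0.5  1.   0.3]
stop in meter 0.1762272204858153 22.089751813341913
stop in meter -0.757081132720077 -17.542931050163507
```

```bash
cat >> h.py <<'E'
from scipy.spatial.transform import Rotation as Ro
def goal(pos,yaw):
    """rotvec in tool axes to do first, then shift in (target-orientation) tool axes"""
    s=sense(); R0=Ro.from_euler('xyz',s["tcp_rot"]); R1=Ro.from_euler('xyz',[np.pi,0,yaw])
    rv=(R0.inv()*R1).as_rotvec(); d=R1.inv().apply(np.array(pos)-s["eef_pos"])
    print("t",round(s["clock"],2),"rot",rv.round(4),"shift",d.round(2),"F",s["contact_force"].round(2),"op",round(s["opening"],3))
E
python3 -c "
from h import *
goal([590,150,430],3.355)"
```

```text
t 0.3 rot [-5.000e-04 -1.000e-04 -5.002e-01] shift [-308.67 -526.73  -25.56] F [ 0.24  0.28 -0.07] op 1.002
```

```bash
python3 -m creep '[[0,0,-0.124,0,0,-6,0],[0,0,-0.124,0,0,-6,0],[0,0,-0.124,0,0,-6,0],[0,0,-0.124,0,0,-6,0],[0,0,0,-20,-35,0,0],[0,0,0,-20,-35,0,0],[0,0,0,-20,-35,0,0],[0,0,0,-20,-35,0,0],[0,0,0,-20,-35,0,0],[0,0,0,-20,-35,0,0]]'; python3 -c "
from h import *
goal([590,150,430],3.355)"
```

```text
clock: 1.13
eef_pos: [340.7, 420.2, 428.2]
tcp_rot: [3.14, -0.001, -2.906]
contact_force: [0.8, 0.2, -0.2]
opening: 0.997
t 1.13 rot [ 0.002  -0.0006  0.0223] shift [-186.44 -316.86   -1.76] F [ 0.78  0.23 -0.18] op 0.997
```

```bash
python3 -m creep '[[0,0,0.01,-20,-35,0,0],[0,0,0.01,-20,-35,0,0],[0,0,0,-20,-35,0,0],[0,0,0,-20,-35,0,0],[0,0,0,-20,-35,0,0],[0,0,0,-20,-35,0,0],[0,0,0,-20,-35,0,0],[0,0,0,-20,-35,0,0],[0,0,0,-16,-30,0,0],[0,0,0,0,0,0,0]]'; python3 - <<'E'
from h import *
goal([590,150,430],3.355)
f=grab_frame("wrist"); np.savez("w1.npz",**f); cv2.imwrite("pics/w1.png",f["color"][:,:,::-1]); print(f["T"].round(3).tolist())
E
```

```text
clock: 1.97
eef_pos: [589.2, 138.5, 429.2]
tcp_rot: [3.14, 0.005, -2.93]
contact_force: [-1.4, -0.2, 0.3]
opening: 1.001
t 1.97 rot [ 0.0013  0.005  -0.002 ] shift [-3.21 11.07 -0.84] F [-1.42 -0.19  0.34] op 1.001
[[-0.21, 0.932, 0.296, 515.034], [0.978, 0.199, 0.066, 123.0], [0.002, 0.303, -0.953, 397.506], [0.0, 0.0, 0.0, 1.0]]
```

View pics/w1.png

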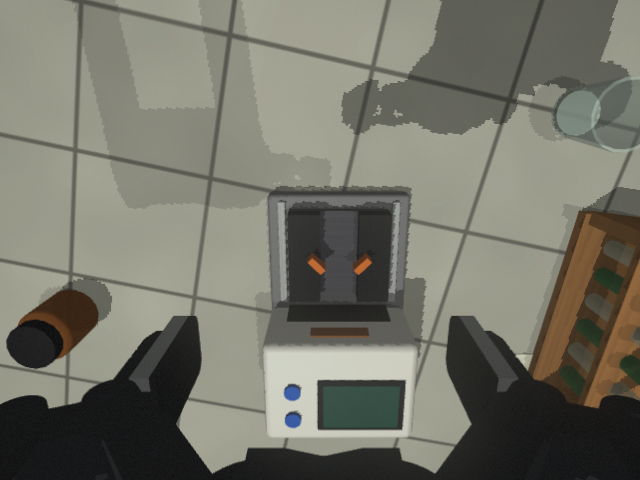

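The meter is seen upright. Its near base edge is at row ~190, the orange stops are at (316,264) and (363,265), and the housing spans (265-413, 340-437).

```bash
python3 - <<'E'
from h import *
f=dict(np.load("w1.npz")); crop(f,260,180,420,320,5,"pics/w1c.png"); crop(f,255,300,425,445,4,"pics/w1d.png")
E
```

```text
(no output)
```

View pics/w1c.png

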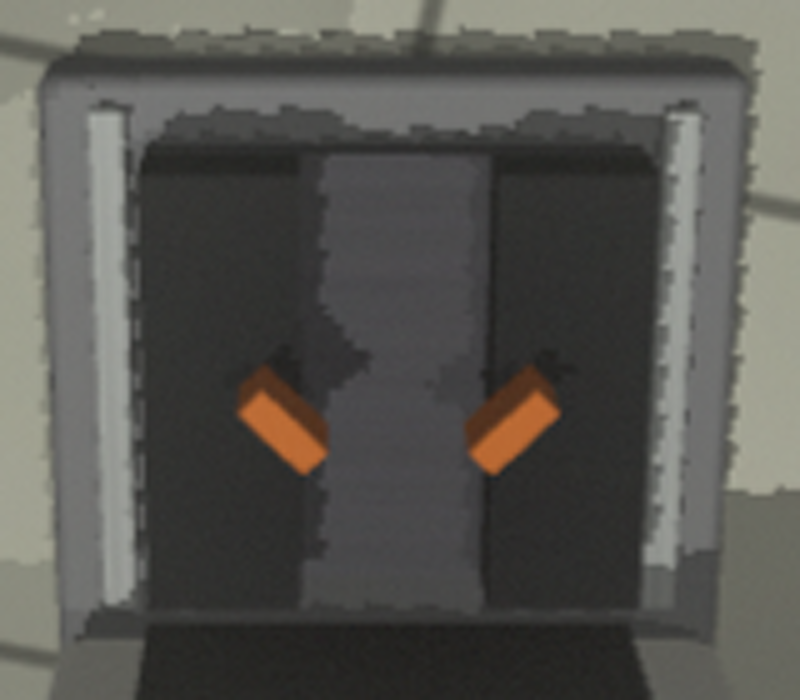

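View pics/w1d.png

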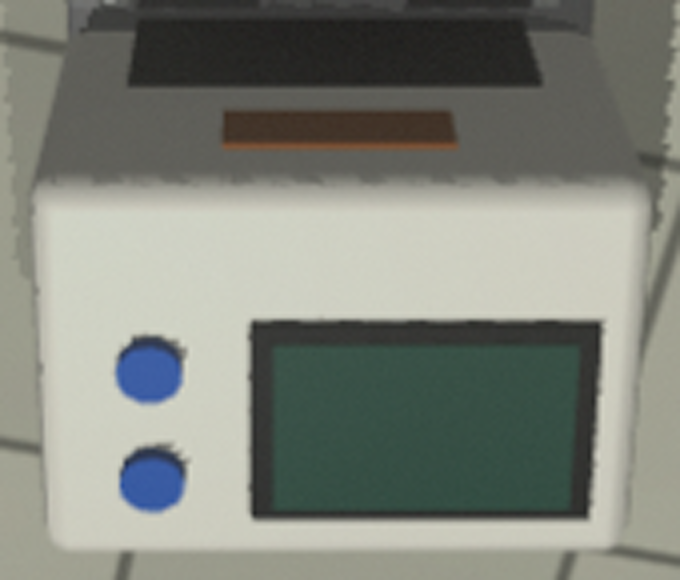

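```bash
cat > fit.py <<'E'
from h import *
from scipy.optimize import least_squares
f=dict(np.load("w1.npz"))
C=lambda x,y:(260+x/5,180+y/5); D=lambda x,y:(255+x/4,300+y/4)
fix=[((-55,-65,20),C(43,75)),((-55,65,20),C(747,75)),((55,-65,95),D(35,185)),((55,65,95),D(651,185)),((150,-65,95),D(48,550)),((150,65,95),D(630,549))]
mov=[((23.33,-12.02,14),C(328,450)),((12.02,-23.33,14),C(262,390)),((23.33,12.02,14),C(470,450)),((12.02,23.33,14),C(530,390)),((-22,-17,0),C(302,172)),((-22,17,0),C(490,172))]
def model(p):
    c,s=np.cos(p[2]),np.sin(p[2]); R=np.array([[c,-s,0],[s,c,0],[0,0,1]])
    P=[q for q,_ in fix]+[(q[0]+p[3]-30,q[1],q[2]+45) for q,_ in mov]
    return w2px(f,np.array(P,float)@R.T+[p[0],p[1],0])
uv=np.array([u for _,u in fix+mov])
s=least_squares(lambda p:(model(p)-uv).ravel(),[638,160,.21,10],loss='soft_l1')
print(s.x.round(3)); print((model(s.x)-uv).round(1).tolist())
E
python3 fit.py
```

```text
[6.41402e+02 1.65237e+02 2.13000e-01 9.63500e+00]
[[-2.2, -0.7], [1.2, -1.0], [-3.1, 0.2], [2.9, -0.2], [-1.3, 3.4], [0.7, 3.1], [-0.1, 0.1], [-0.2, -0.3], [-0.4, 0.1], [1.3, -0.4], [-0.8, 0.3], [1.4, 0.2]]
```

```bash
python3 -c "
from h import *
goal([562,-252,390],3.352)"
```

```text
t 2.02 rot [0.0025 0.0038 0.0007] shift [ 107.2  -377.88   38.98] F [ 0.31  0.82 -0.63] op 1.0
```

```bash
python3 -m creep '[[0,0,0,11,-38,4,0],[0,0,0,11,-38,4,0],[0,0,0,11,-38,4,0],[0,0,0,11,-38,4,0],[0,0,0,11,-38,4,0],[0,0,0,11,-38,4,0],[0,0,0,11,-38,4,0],[0,0,0,11,-38,4,0],[0,0,0,11,-38,4,0],[0,0,0,8,-36,3,0]]'; python3 - <<'E'
from h import *
goal([562,-252,390],3.352)
E
```

```text
clock: 2.85
eef_pos: [560.8, -252.0, 386.3]
tcp_rot: [3.133, 0.006, -2.916]
contact_force: [0.7, -0.4, 0.0]
opening: 0.999
t 2.85 rot [0.009  0.0064 0.0149] shift [-1.19 -0.24 -3.66] F [ 0.68 -0.42  0.01] op 0.999
```

```bash
python3 -m creep '[[0.009,0.0064,-0.02,0,0,-2,0],[0,0,0,0,0,0,0]]'; python3 - <<'E'
from h import *
goal([562,-252,390],3.352)
f=grab_frame("wrist"); np.savez("w2.npz",**f); cv2.imwrite("pics/w2.png",f["color"][:,:,::-1])
E
```

```text
clock: 3.02
eef_pos: [559.8, -257.0, 387.4]
tcp_rot: [-3.14, -0.001, -2.9]
contact_force: [0.5, 1.1, -0.3]
opening: 0.994
t 3.02 rot [-0.0012 -0.0012  0.0309] shift [-3.16  4.39 -2.62] F [ 0.53  1.08 -0.26] op 0.994
```

View pics/w2.png

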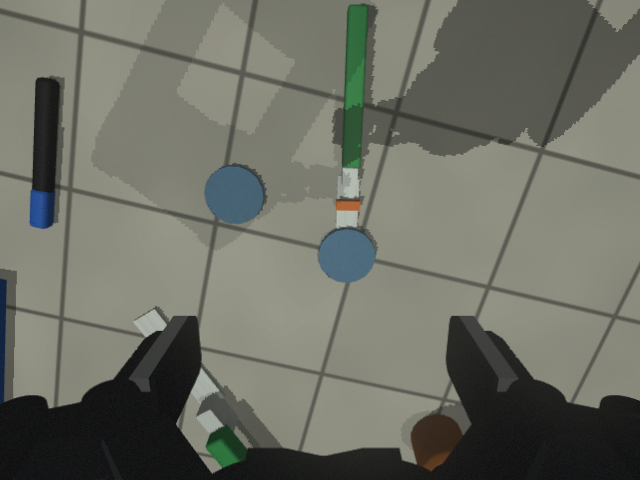

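The short lifter has its handle from (357,5) to (350,168), the orange heel at (347,205) and the target tile at (347,255). The decoy disc is at (235,194), and the long lifter is partly seen at the bottom left.

```bash
python3 - <<'E'
from h import *
f=dict(np.load("w2.npz")); crop(f,300,150,400,300,4,"pics/w2c.png"); 
c=f["color"].astype(int)
m=((c[...,2]>c[...,0]+35)&(abs(np.indices(c.shape[:2])[1]-347)<45)&(abs(np.indices(c.shape[:2])[0]-255)<45)).astype(np.uint8)
k=max(cv2.findContours(m,0,1)[0],key=cv2.contourArea); e=cv2.fitEllipse(k); print(e)
print("tile z~7.5 ",px2w(f,[e[0]],8))
g=((c[...,1]>c[...,0]+30)&(c[...,1]>c[...,2]+20)); g[:,:320]=0;g[:,380:]=0;g[200:]=0
ys,xs=np.nonzero(g); 
for a,b in((15,40),(60,85),(120,150),(15,165)):
    q=(ys>=a)&(ys<b); print(a,b,xs[q].mean(),ys[q].mean(), np.ptp(xs[q]))
E
```

```text
((346.1883544921875, 255.3746795654297), (51.74688720703125, 55.08440017700195), 83.96714782714844)
tile z~7.5  [[ 600.66047145 -226.05784453    8.        ]]
15 40 356.6008146639511 26.9959266802444 20
60 85 354.7991718426501 72.03312629399586 20
120 150 352.5235173824131 134.32719836400818 17
15 165 354.2563163676309 86.30025631636764 23
```

View pics/w2c.png

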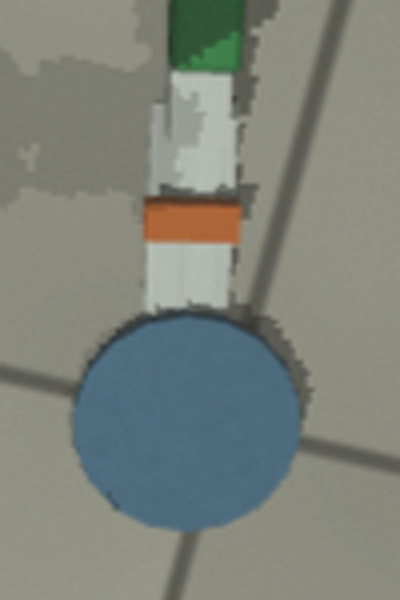

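```bash
python3 - <<'E'
from h import *
f=dict(np.load("w2.npz")); crop(f,330,0,380,130,4.5,"pics/w2d.png")
K=lambda x,y:(300+x/4,150+y/4)
for n,uv,z in [("tile top c",(347,254.5),9),("handle front L",K(170,68),32),("handle front R",K(241,72),32),("heel front L",K(145,242),11),("heel front R",K(240,242),11),("heel back c",K(193,200),11),("blade L",K(147,290),3),("blade R",K(230,290),3),("tile L",K(74,420),9),("tile R",K(300,420),9),("tile bottom",K(187,530),9),("tile top",K(187,315),9)]:
    print(n,px2w(f,[uv],z)[0].round(1))
E
```

```text
tile top c [ 599.4 -225.7    9. ]
handle front L [ 524.7 -250.2   32. ]
handle front R [ 522.2 -236.9   32. ]
heel front L [ 563.3 -244.6   11. ]
heel front R [ 558.6 -225.4   11. ]
heel back c [ 552.4 -237.2   11. ]
blade L [ 575.3 -240.8    3. ]
blade R [ 571.  -223.5    3. ]
tile L [ 605.7 -249.5    9. ]
tile R [ 594.  -202.1    9. ]
tile bottom [ 624.8 -219.3    9. ]
tile top [ 577.1 -231.8    9. ]
```

View pics/w2d.png

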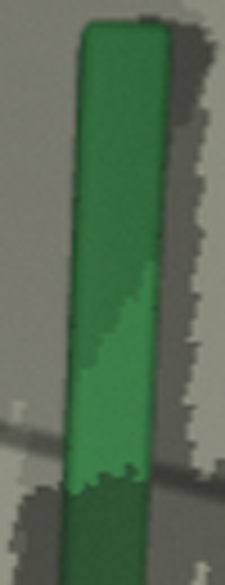

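```bash
python3 - <<'E'
from h import *
f=dict(np.load("w2.npz"))
P=px2w(f,[(358,5),(354.7,104.4),(351.4,167.5)],32); print(P.round(1))
d=P[2]-P[0]; y=np.arctan2(d[1],d[0]); print("yaw",y,"len",np.linalg.norm(d))
u=np.array([np.cos(y),np.sin(y)]);n=np.array([-u[1],u[0]])
t=np.array([600.0,-225.8])
for X in list(P)+[np.array([561,-235,0])]: print((X[:2]-t)@u,(X[:2]-t)@n)
print("dir tile - tail",np.arctan2(*( (t-P[0][:2])[::-1])))
E
```

```text
[[ 415.6 -267.6   32. ]
 [ 478.7 -253.    32. ]
 [ 523.5 -243.5   32. ]]
yaw 0.21966081893070652 len 110.5324744612692
-189.09487414620318 -0.6414379850216229
-124.2680031302735 -0.11015853961381449
-78.56239968493398 -0.64143798502162
-40.06755225173761 -0.48089141630558246
dir tile - tail 0.22305295490299054
```

```bash
python3 -m creep '[[0,0,0.03,20,0,20,0],[0,0,0.01,20,0,20,0],[0,0,0,20,0,20,0],[0,0,0,12,0,30,0],[0,0,0,0,0,30,0],[0,0,0,0,0,0,0]]'; python3 - <<'E'
from h import *
goal([487.8,-251.3,179],3.3616)
E
```

```text
clock: 3.57
eef_pos: [490.0, -262.3, 266.9]
tcp_rot: [-3.139, 0.007, -2.936]
contact_force: [-2.1, 1.4, -0.1]
opening: 1.001
t 3.57 rot [-0.0022  0.0066 -0.0143] shift [-0.26 11.17 87.88] F [-2.06  1.44 -0.09] op 1.001
```

```bash
python3 -m creep '[[0,0.006,-0.014,0,5,10,0],[0,0,0,0,6,10,0],[0,0,0,0,0,10,0],[0,0,0,0,0,0,0]]'; python3 - <<'E'
from h import *
goal([487.8,-251.3,179],3.3616)
f=grab_frame("wrist"); np.savez("w3.npz",**f); cv2.imwrite("pics/w3.png",f["color"][:,:,::-1])
E
```

```text
clock: 3.9
eef_pos: [490.0, -246.9, 237.6]
tcp_rot: [-3.139, 0.002, -2.916]
contact_force: [0.0, -0.5, -0.6]
opening: 0.995
t 3.9 rot [-0.003   0.0023  0.0052] shift [ 3.06 -3.8  58.64] F [ 0.01 -0.51 -0.58] op 0.995
```

View pics/w3.png

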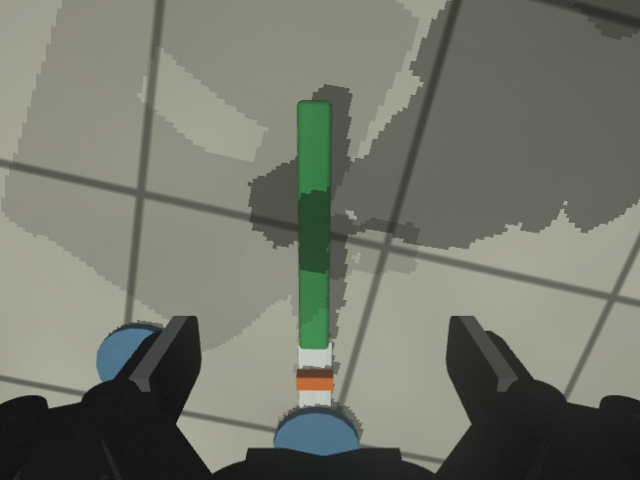

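```bash
python3 -m creep '[[0,0,0,1.5,-2,12,0],[0,0,0,1,-1.5,12,0],[0,0,0,0,0,12,0],[0,0,0,0,0,8,0],[0,0,0,0,0,0,0],[0,0,0,0,0,0,0]]'; python3 - <<'E'
from h import *
goal([487.8,-251.3,179],3.3646)
E
```

```text
clock: 4.45
eef_pos: [490.7, -253.1, 192.3]
tcp_rot: [-3.134, 0.007, -2.917]
contact_force: [-0.1, 0.3, 0.3]
opening: 1.002
t 4.45 rot [-0.0072  0.0073  0.0018] shift [ 2.47  2.37 13.31] F [-0.08  0.3   0.27] op 1.002
```

```bash
for i in 1 2 3; do python3 -m creep '[[0,0,0,0,0,0,0]]' | sed -n 2,4p; done
```

```text
eef_pos: [490.7, -253.2, 192.1]
tcp_rot: [-3.135, 0.007, -2.917]
contact_force: [0.0, 0.1, 1.3]
eef_pos: [490.7, -253.4, 192.3]
tcp_rot: [-3.135, 0.007, -2.917]
contact_force: [-0.2, 0.2, -0.2]
eef_pos: [490.9, -253.6, 192.6]
tcp_rot: [-3.134, 0.008, -2.917]
contact_force: [-0.6, 0.1, 0.3]
```

```bash
python3 -m creep '[[-0.007,0.007,0,1.3,1.2,7,0],[0,0,0,1,1,6,0],[0,0,0,0,0,0,0]]'; python3 - <<'E'
from h import *
goal([487.8,-251.3,179],3.3646)
E
```

```text
clock: 4.95
eef_pos: [488.5, -252.1, 179.8]
tcp_rot: [-3.14, 0.002, -2.917]
contact_force: [0.1, -0.6, -1.1]
opening: 1.001
t 4.95 rot [-0.0014  0.002   0.0012] shift [0.47 0.92 0.79] F [ 0.06 -0.58 -1.07] op 1.001
```

```bash
python3 -m creep '[[-0.001,0.002,0,0.3,0.8,0.5,0.4],[0,0,0,0,0,0,0.6],[0,0,0,0,0,0,0.75],[0,0,0,0,0,0,0.85],[0,0,0,0,0,0,1],[0,0,0,0,0,0,1],[0,0,0,0,0,0,1],[0,0,0,0,0,0,1]]' 100; python3 - <<'E'
from h import *
goal([487.8,-251.3,179],3.3646)
f=grab_frame("side"); crop(f,230,260,390,380,5,"pics/s1.png")
E
```

```text
clock: 5.62
eef_pos: [487.9, -251.2, 179.2]
tcp_rot: [-3.141, -0.001, -2.917]
contact_force: [-0.2, 0.0, -1.3]
opening: 0.146
t 5.62 rot [-0.0002 -0.0005  0.0015] shift [ 0.15 -0.08  0.16] F [-0.2   0.02 -1.27] op 0.146
```

View pics/s1.png

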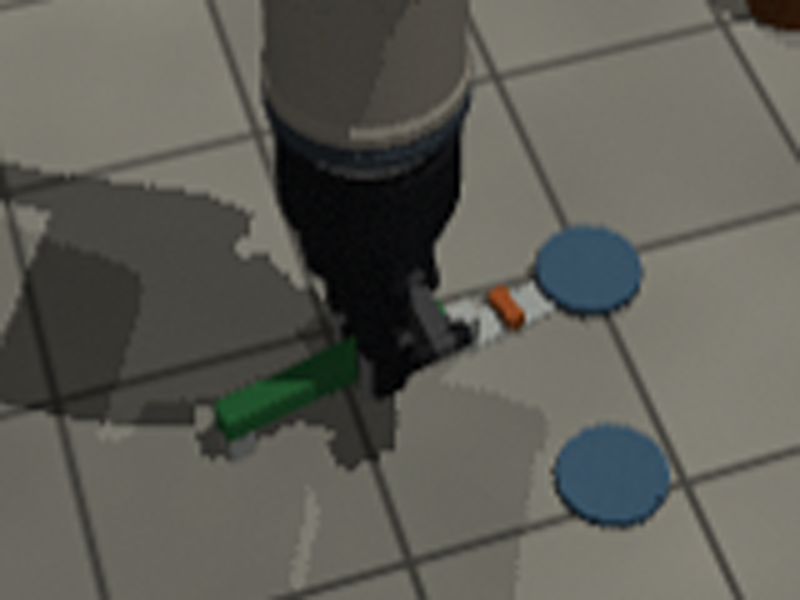

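```bash
python3 -m creep '[[0,0,0,0,0,-1,1],[0,0,0,0,0,-3,1],[0,0,0,0,0,-5,1],[0,0,0,0,0,-8,1],[0,0,0,0,0,-8,1],[0,0,0,0,0,-8,1],[0,0,0,0,0,-8,1],[0,0,0,0,0,-6,1],[0,0,0,0,0,-3,1],[0,0,0,0,0,0,1]]'; python3 - <<'E'
from h import *
c,s=np.cos(.213),np.sin(.213)
M=np.array([641.4,165.2]); u=np.array([c,s])
o=M-140*u; tcp=o-Ro.from_euler('z',.213-.2235).apply([112.1,25,0])[:2]; print(tcp)
goal([*tcp,249],3.357)
f=grab_frame("side"); crop(f,230,230,390,350,5,"pics/s2.png")
f=grab_frame("top"); print("jar",px2w(f,[(331,195)],70),"beaker",px2w(f,[(180,302)],35))
E
```

```text
clock: 6.5
eef_pos: [488.1, -251.2, 235.7]
tcp_rot: [-3.14, 0.001, -2.917]
contact_force: [0.6, 0.3, -1.2]
opening: 0.147
[392.2075254  111.78337947]
t 6.5 rot [-0.0011  0.0006  0.009 ] shift [ 16.06 375.09 -13.27] F [ 0.62  0.33 -1.2 ] op 0.147
jar [[759.68614482 -88.04456194  70.        ]] beaker [[469.70211878 347.19394021  35.        ]]
```

View pics/s2.png

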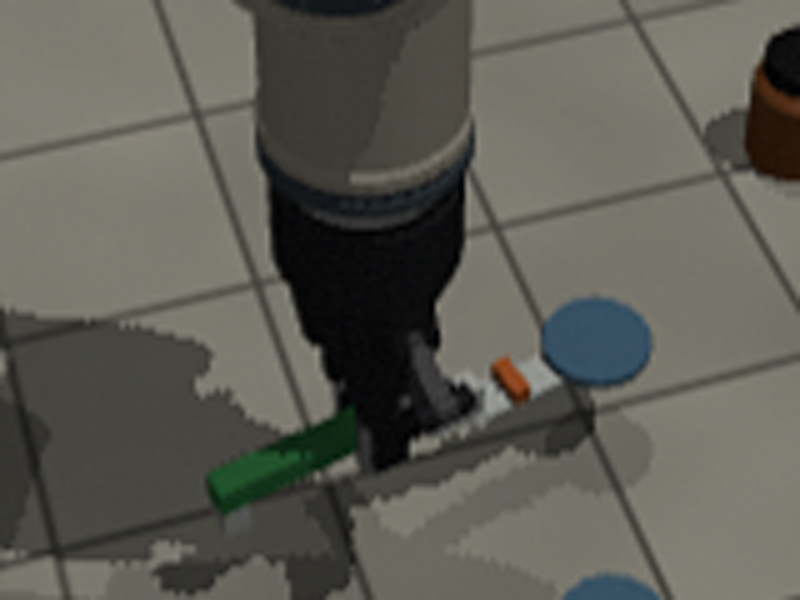

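Lifted level with the tile still on the blade. Now carrying it sideways with smooth ramps.

```bash
python3 -m creep '[[0,0,0.002,0,3,-1,1],[0,0,0.002,0,6,-2,1],[0,0,0.002,1,9,-2,1],[0,0,0.002,1,12,-2,1],[0,0,0,1,15,-2,1],[0,0,0,1,16,-1,1],[0,0,0,1,16,-1,1],[0,0,0,1,16,-1,1],[0,0,0,1,16,0,1],[0,0,0,1,16,0,1]]' | head -4;  python3 -m creep '[[0,0,0,1,16,0,1],[0,0,0,1,16,0,1],[0,0,0,1,16,0,1],[0,0,0,1,16,0,1],[0,0,0,1,16,0,1],[0,0,0,1,16,0,1],[0,0,0,1,16,0,1],[0,0,0,1,16,0,1],[0,0,0,1,16,0,1],[0,0,0,1,16,0,1]]'; python3 - <<'E'
from h import *
goal([392.2,111.8,249],3.357)
E
```

```text
clock: 7.43
eef_pos: [447.5, -119.6, 246.5]
tcp_rot: [3.139, -0.004, -2.928]
contact_force: [0.4, -0.1, -1.0]
clock: 8.27
eef_pos: [389.9, 51.8, 248.1]
tcp_rot: [3.137, -0.007, -2.923]
contact_force: [-0.1, 0.6, -1.0]
opening: 0.144
t 8.27 rot [ 0.0049 -0.0074  0.0027] shift [-15.13  58.14  -0.92] F [-0.11  0.56 -1.03] op 0.144
```

```bash
python3 -m creep '[[0.002,-0.003,0,-1,14,0,1],[0.002,-0.003,0,-2,11,0,1],[0.001,-0.001,0,-3,8,0,1],[0,0,0,-3,5,0,1],[0,0,0,-2,2,0,1],[0,0,0,0,0,0,1],[0,0,0,0,0,0,1]]'; python3 - <<'E'
from h import *
goal([392.2,111.8,249],3.357)
for n in("top","side","wrist"):
    f=grab_frame(n);np.savez(n+"4.npz",**f); cv2.imwrite(f"pics/{n}4.png",f["color"][:,:,::-1])
crop(dict(np.load("top4.npz")),180,170,340,290,5,"pics/t4c.png")
E
```

```text
clock: 8.85
eef_pos: [383.7, 100.9, 248.6]
tcp_rot: [3.141, -0.003, -2.916]
contact_force: [0.4, -0.4, -0.7]
opening: 0.146
t 8.85 rot [ 0.0007 -0.0029  0.0099] shift [-10.68   8.8   -0.36] F [ 0.35 -0.39 -0.66] op 0.146
```

View pics/t4c.png

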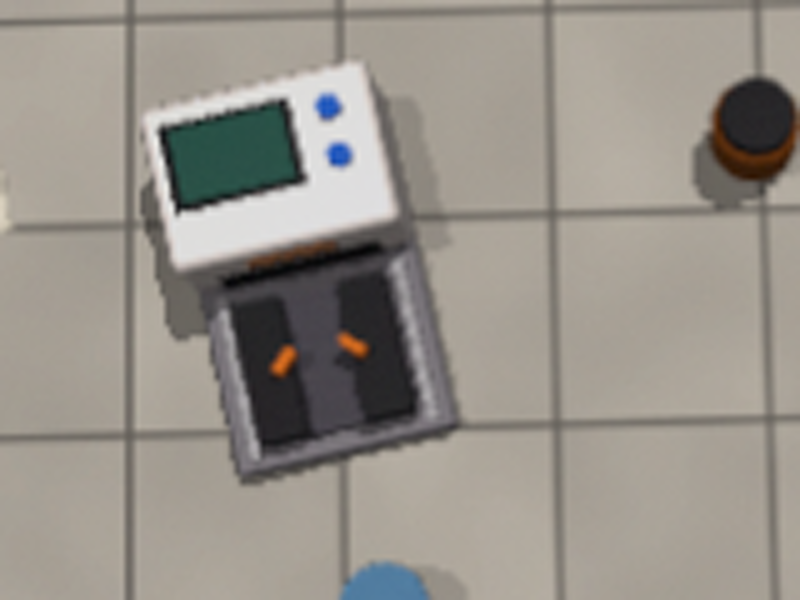

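View pics/wrist4.png

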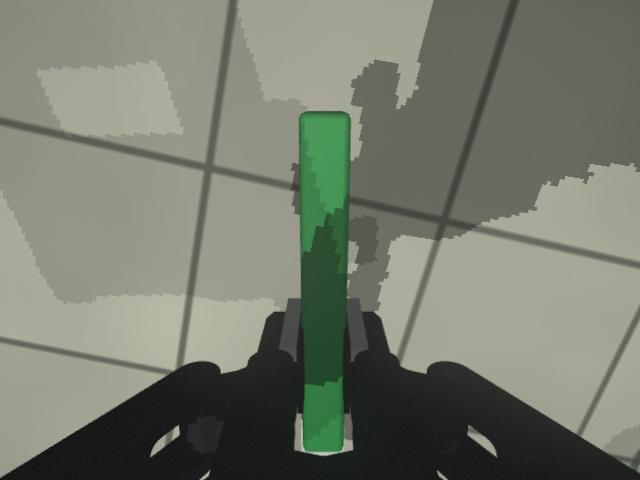

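View pics/side4.png

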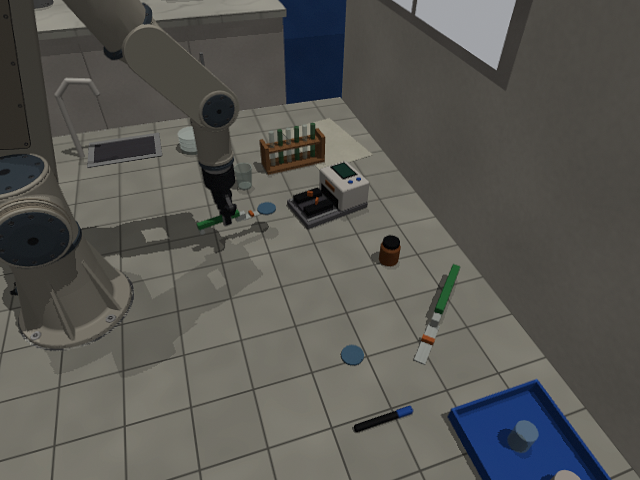

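```bash
python3 -m creep '[[0,-0.002,0.004,-3,3,0,1],[0,0,0.004,-6,4,0,1],[0,0,0.002,-9,3,1,1],[0,0,0,-11,1,1,1],[0,0,0,-11,0,1,1],[0,0,0,-11,0,1,1],[0,0,0,-9,0,1,1],[0,0,0,-6,0,1,1],[0,0,0,-3,0,0,1],[0,0,0,0,0,0,1]]'; python3 - <<'E'
from h import *
c,s=np.cos(.213),np.sin(.213)
M=np.array([641.4,165.2]); u=np.array([c,s])
o=M-45*u; tcp=o-Ro.from_euler('z',.213-.2235).apply([112.1,25,0])[:2]; print(tcp)
goal([*tcp,239],3.357)
f=grab_frame("top"); crop(f,190,170,310,290,5,"pics/t5.png"); np.savez("top5.npz",**f)
E
```

```text
clock: 9.83
eef_pos: [458.2, 127.8, 241.3]
tcp_rot: [3.141, 0.001, -2.931]
contact_force: [0.2, 0.4, -1.2]
opening: 0.144
[485.06063321 131.86571923]
t 9.83 rot [ 0.0007  0.0008 -0.0049] shift [-27.12  -1.76   2.31] F [ 0.17  0.35 -1.2 ] op 0.144
```

View pics/t5.png

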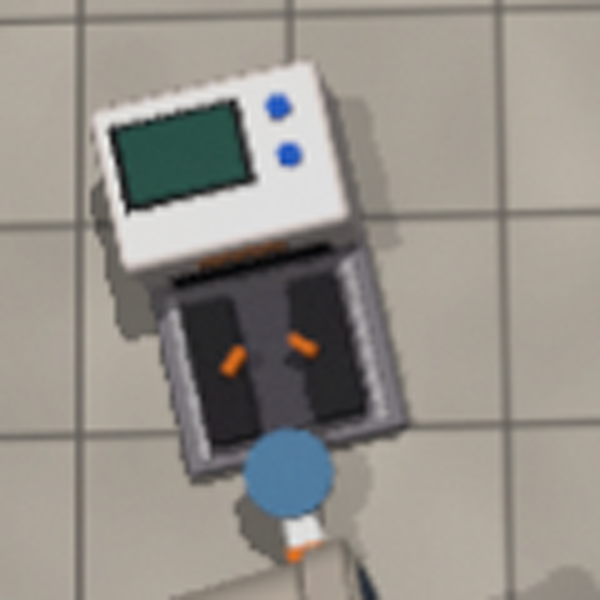

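```bash
python3 - <<'E'
from h import *
f=dict(np.load("top5.npz")); K=lambda x,y:(190+x/5,170+y/5)
t=px2w(f,[K(289,473)],71)[0]; a=px2w(f,[K(233,361)],59)[0]; b=px2w(f,[K(302,345)],59)[0]
l=px2w(f,[K(213,297),K(241,440),K(288,290),K(316,420)],45)
u=np.array([np.cos(.213),np.sin(.213)]);n=np.array([-u[1],u[0]])
m=(a+b)/2
print(t,m,"stopmid-tile along",(m-t)[:2]@u,"lat",(m-t)[:2]@n)
E
```

```text
[568.33512613 148.80413412  71.        ] [637.20157667 161.90824184  59.        ] stopmid-tile along 70.08026421349793 lat -1.7499192770794987
```

```bash
python3 -m creep '[[0,0,-0.003,-3,-1,0,1],[0,0,-0.002,-6,-0.8,1,1],[0,0,0,-8,0,1,1],[0,0,0,-8,0,1,1],[0,0,0,-8,0,1,1],[0,0,0,-6,0,1,1],[0,0,0,-3,0,0,1],[0,0,0,0,0,0,1]]'; python3 - <<'E'
from h import *
c,s=np.cos(.213),np.sin(.213)
M=np.array([641.4,165.2]); u=np.array([c,s])
o=M-30*u; tcp=o-Ro.from_euler('z',.213-.2235).apply([112.1,25,0])[:2]; print(tcp)
goal([*tcp,220],3.357)
E
```

```text
clock: 10.55
eef_pos: [502.7, 135.3, 235.7]
tcp_rot: [3.141, -0.0, -2.926]
contact_force: [0.5, -0.2, -1.2]
opening: 0.144
[499.72165023 135.03661498]
t 10.55 rot [ 0.0006 -0.0004  0.0005] shift [ 2.93  0.41 15.67] F [ 0.48 -0.18 -1.19] op 0.144
```

```bash
python3 -m creep '[[0,0,0,1,0,1,1],[0,0,0,1,0,2,1],[0,0,0,0.5,0,2,1],[0,0,0,0,0,2,1],[0,0,0,0,0,1,1],[0,0,0,0,0,0,1]]'; python3 - <<'E'
from h import *
goal([499.7,135.04,220],3.357)
f=grab_frame("side"); crop(f,260,145,380,235,6,"pics/s6.png")
f=grab_frame("top"); crop(f,190,170,310,290,5,"pics/t6.png")
E
```

```text
clock: 11.05
eef_pos: [498.9, 134.5, 226.5]
tcp_rot: [3.141, -0.002, -2.926]
contact_force: [-0.5, -1.0, -0.4]
opening: 0.142
t 11.05 rot [ 0.0005 -0.0023  0.0006] shift [-0.95  0.37  6.47] F [-0.45 -0.99 -0.44] op 0.142
```

View pics/s6.png

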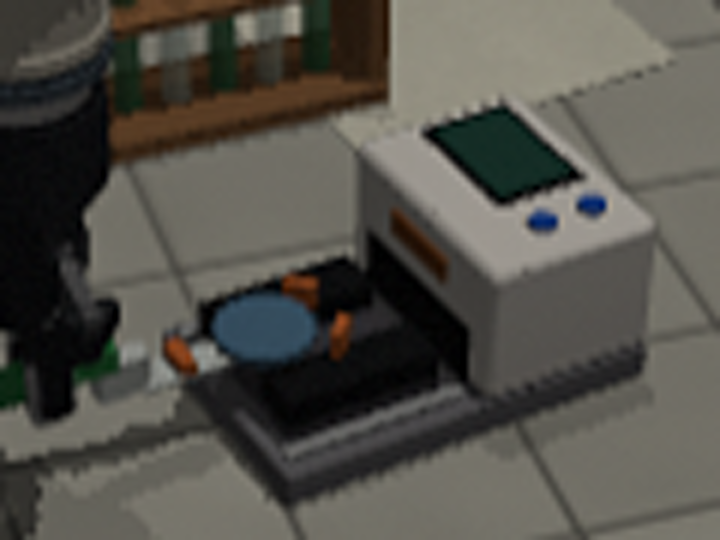

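View pics/t6.png

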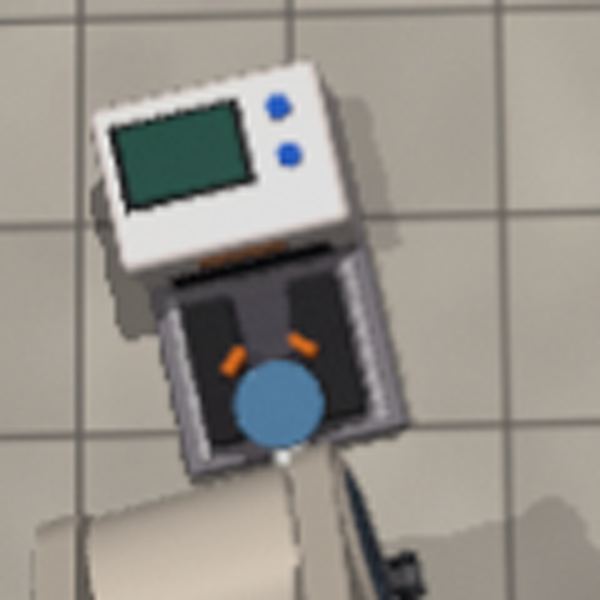

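The tile is centred between the ledges, about 10 mm short of the stops. Lowering it onto the ledges.

```bash
python3 -m creep '[[0,-0.002,0,0,0.3,1.5,1],[0,0,0,0,0,2,1],[0,0,0,0,0,1.5,1],[0,0,0,0,0,0.5,1],[0,0,0,0,0,0,1],[0,0,0,0,0,0,1]]'; python3 - <<'E'
from h import *
goal([499.7,135.04,219.8],3.357)
E
```

```text
clock: 11.65
eef_pos: [499.1, 134.9, 220.8]
tcp_rot: [3.141, 0.001, -2.926]
contact_force: [0.1, -0.5, -0.6]
opening: 0.15
t 11.65 rot [0.0006 0.0008 0.0006] shift [-0.62  0.04  1.03] F [ 0.09 -0.54 -0.59] op 0.15
```

```bash
python3 -m creep '[[0,0,0,-1,0,0.6,1],[0,0,0,-2,0,0.5,1],[0,0,0,-2,0,0,1],[0,0,0,-2,0,0,1],[0,0,0,-2,0,0,1],[0,0,0,-2,0,0,1],[0,0,0,-2,0,0,1],[0,0,0,-1,0,0,1],[0,0,0,0,0,0,1]]'; python3 - <<'E'
from h import *
goal([499.7,135.04,219.8],3.357)
f=grab_frame("side"); crop(f,260,145,380,235,6,"pics/s7.png")
f=grab_frame("top"); crop(f,190,170,310,290,5,"pics/t7.png")
E
```

```text
clock: 12.4
eef_pos: [514.8, 138.3, 219.9]
tcp_rot: [3.141, 0.002, -2.926]
contact_force: [0.4, 0.9, 0.3]
opening: 0.143
t 12.4 rot [0.0006 0.0019 0.0006] shift [1.549e+01 1.000e-02 1.100e-01] F [0.38 0.92 0.34] op 0.143
```

View pics/s7.png

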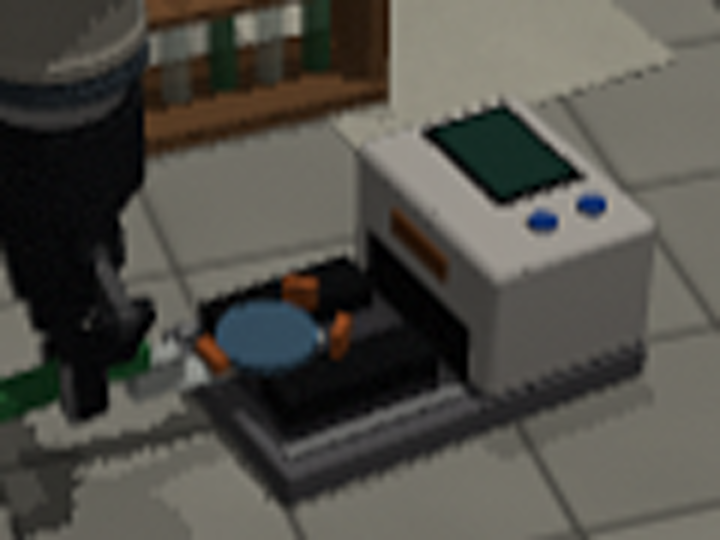

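```bash
python3 -m creep '[[0,0.002,0,-1,0,0,1],[0,0,0,-1,0,0,1],[0,0,0,-1,0,0,1],[0,0,0,-1,0,0,1],[0,0,0,-1,0,0,1],[0,0,0,-0.5,0,0,1]]';python3 -m creep '[[0,0,0,0,0,0,1]]';python3 -m creep '[[0,0,0,-1,0,0,1],[0,0,0,-1,0,0,1],[0,0,0,-0.5,0,0,1]]'; python3 - <<'E'
from h import *
goal([499.7,135.04,219.8],3.357)
f=grab_frame("side"); crop(f,260,145,380,235,6,"pics/s8.png")
f=grab_frame("top"); crop(f,190,170,310,290,5,"pics/t8.png")
E
```

```text
clock: 13.0
eef_pos: [520.0, 139.5, 219.8]
tcp_rot: [3.141, -0.001, -2.926]
contact_force: [0.2, -1.0, -0.3]
opening: 0.146
clock: 13.08
eef_pos: [520.2, 139.5, 219.8]
tcp_rot: [3.141, -0.001, -2.926]
contact_force: [0.3, -0.2, -0.1]
opening: 0.141
clock: 13.33
eef_pos: [522.7, 140.0, 219.8]
tcp_rot: [3.141, -0.001, -2.926]
contact_force: [0.2, 0.0, -0.6]
opening: 0.148
t 13.33 rot [ 0.0006 -0.0013  0.0006] shift [2.353e+01 2.000e-02 0.000e+00] F [ 0.22  0.03 -0.62] op 0.148
```

View pics/s8.png

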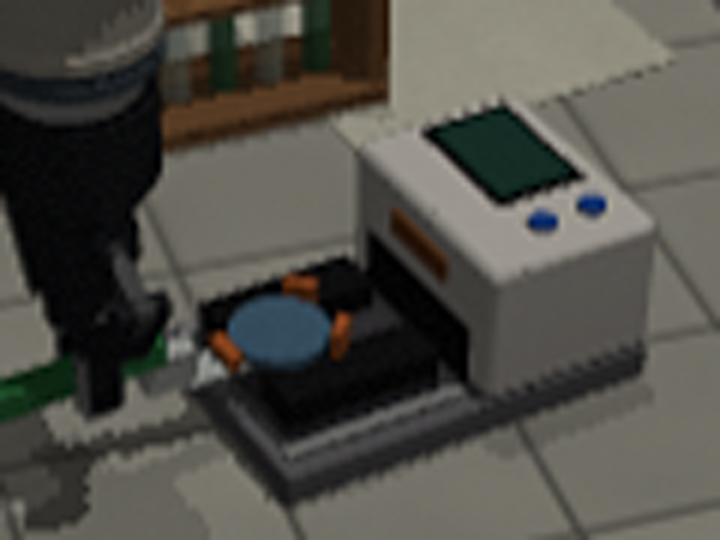

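View pics/t8.png

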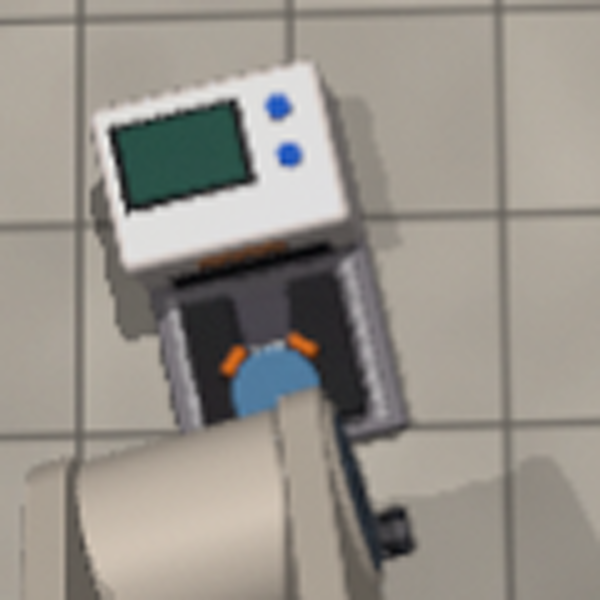

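```bash
for i in 1; do python3 -m creep '[[0,0,0,-0.7,0,0,1],[0,0,0,-0.7,0,0,1]]' | sed -n '2p;4p'; python3 -m creep '[[0,0,0,-0.7,0,0,1],[0,0,0,-0.7,0,0,1]]' | sed -n '2p;4p';python3 -m creep '[[0,0,0,-0.7,0,0,1],[0,0,0,-0.7,0,0,1]]' | sed -n '2p;4p';python3 -m creep '[[0,0,0,-0.7,0,0,1],[0,0,0,-0.7,0,0,1]]' | sed -n '2p;4p'; done
```

```text
eef_pos: [524.0, 140.3, 219.8]
contact_force: [0.0, 0.1, -2.2]
eef_pos: [524.8, 140.5, 219.5]
contact_force: [-2.5, -0.5, -0.1]
eef_pos: [525.5, 140.6, 219.2]
contact_force: [-1.8, -0.9, -0.5]
eef_pos: [526.5, 140.8, 218.9]
contact_force: [-2.8, 0.1, -0.9]
```

```bash
python3 -m creep '[[0,0,0,-0.9,0,-0.3,1],[0,0,0,-0.9,0,-0.2,1],[0,0,0,-0.9,0,-0.1,1],[0,0,0,-0.9,0,-0.1,1]]';python3 -m creep '[[0,0,0,-0.9,0,-0.1,1],[0,0,0,-0.9,0,-0.1,1],[0,0,0,-0.9,0,-0.1,1],[0,0,0,-0.9,0,-0.1,1]]'; python3 -c "
from h import *
goal([499.7,135.04,219.8],3.357)"
```

```text
clock: 14.43
eef_pos: [529.9, 141.6, 219.2]
tcp_rot: [3.141, -0.009, -2.926]
contact_force: [-2.2, -0.8, -1.5]
opening: 0.147
clock: 14.77
eef_pos: [533.7, 142.4, 219.5]
tcp_rot: [3.141, -0.01, -2.926]
contact_force: [-2.7, -1.2, -1.3]
opening: 0.141
t 14.77 rot [ 0.0003 -0.0096  0.0006] shift [34.77  0.07 -0.28] F [-2.67 -1.19 -1.3 ] op 0.141
```

```bash
python3 -m creep '[[0,-0.003,0,-0.9,0,0,1],[0,-0.003,0,-0.9,0,0,1],[0,-0.003,0,-0.9,0,0,1],[0,-0.002,0,-0.9,0,0,1]]';python3 -m creep '[[0,-0.002,0,-0.9,0,0,1],[0,-0.002,0,-0.9,0,0,1],[0,-0.002,0,-0.8,0,0,1]]'; python3 -c "
from h import *
goal([499.7,135.04,219.8],3.357)"
```

```text
clock: 15.1
eef_pos: [537.5, 143.2, 219.4]
tcp_rot: [3.141, 0.002, -2.926]
contact_force: [-2.3, -0.5, -1.3]
opening: 0.142
clock: 15.35
eef_pos: [540.3, 143.8, 219.4]
tcp_rot: [3.141, 0.009, -2.926]
contact_force: [-2.1, -1.1, -1.9]
opening: 0.145
t 15.35 rot [0.0003 0.0088 0.0005] shift [41.56  0.09 -0.36] F [-2.05 -1.13 -1.86] op 0.145
```

```bash
python3 -m creep '[[0,0.005,0,-0.5,0,0.2,1],[0,0,0,-0.5,0,0,1]]'| sed -n 2,4p;python3 -m creep '[[0,0,0,-0.5,0,0,1],[0,0,0,-0.5,0,0,1]]'| sed -n 2,4p; python3 -m creep '[[0,0,0,-0.5,0,0,1],[0,0,0,-0.5,0,0,1]]'| sed -n 2,4p;  python3 -m creep '[[0,0,0,-0.5,0,0,1]]'| sed -n 2,4p; python3 -m creep '[[0,0,0,-0.5,0,0,1]]'| sed -n 2,4p
```

```text
eef_pos: [541.7, 144.1, 219.4]
tcp_rot: [3.141, 0.004, -2.926]
contact_force: [-2.3, -1.2, -0.7]
eef_pos: [542.8, 144.4, 219.4]
tcp_rot: [3.141, 0.004, -2.926]
contact_force: [-2.5, 0.2, -0.3]
eef_pos: [543.8, 144.6, 219.3]
tcp_rot: [3.141, 0.004, -2.926]
contact_force: [-4.5, -0.9, -1.1]
eef_pos: [544.0, 144.6, 219.2]
tcp_rot: [3.141, 0.003, -2.926]
contact_force: [-4.6, -1.4, -0.8]
eef_pos: [544.2, 144.6, 219.0]
tcp_rot: [3.141, 0.002, -2.926]
contact_force: [-4.3, -1.7, -0.6]
```

```bash
python3 -m creep '[[0,0,0,-0.7,0,-0.2,1]]'| sed -n 2,4p;python3 -m creep '[[0,0,0,-0.8,0,-0.2,1]]'| sed -n 2,4p; python3 -m creep '[[0,0,0,-0.8,0,-0.2,1]]'| sed -n 2,4p
```

```text
eef_pos: [544.4, 144.7, 219.0]
tcp_rot: [3.141, 0.0, -2.926]
contact_force: [-4.8, -1.4, -0.3]
eef_pos: [544.7, 144.8, 218.9]
tcp_rot: [3.141, -0.001, -2.926]
contact_force: [-5.5, -0.6, -0.7]
eef_pos: [545.0, 144.8, 218.9]
tcp_rot: [3.141, -0.003, -2.926]
contact_force: [-5.1, -0.8, -0.7]
```

```bash
python3 -m creep '[[0,-0.003,0,-0.9,0,-0.2,1]]'| sed -n 2,4p;python3 -m creep '[[0,-0.003,0,-0.9,0,-0.2,1]]'| sed -n 2,4p; python3 -m creep '[[0,-0.003,0,-0.9,0,-0.2,1]]'| sed -n 2,4p
```

```text
eef_pos: [545.1, 144.8, 218.7]
tcp_rot: [3.141, -0.003, -2.926]
contact_force: [-8.3, -1.5, 0.7]
eef_pos: [545.0, 144.8, 218.5]
tcp_rot: [3.142, -0.003, -2.926]
contact_force: [-8.1, -1.6, 1.3]
eef_pos: [545.0, 144.9, 218.3]
tcp_rot: [-3.142, -0.003, -2.926]
contact_force: [-7.9, -1.7, 1.3]
```

```bash
python3 -m creep '[[0,-0.003,0,-0.92,0,-0.3,1],[0,-0.003,0,-0.92,0,-0.3,1],[0,-0.003,0,-0.92,0,-0.3,1]]'| sed -n 2,4p;python3 -m creep '[[0,-0.003,0,-0.92,0,-0.3,1],[0,-0.003,0,-0.92,0,-0.3,1],[0,-0.003,0,-0.92,0,-0.3,1]]'| sed -n 2,4p;python3 -m creep '[[0,-0.003,0,-0.92,0,-0.3,1],[0,-0.003,0,-0.92,0,-0.3,1],[0,-0.003,0,-0.92,0,-0.3,1]]'| sed -n 1,4p;python3 -m creep '[[0,-0.003,0,-0.92,0,-0.3,1],[0,-0.003,0,-0.92,0,-0.3,1],[0,-0.003,0,-0.92,0,-0.3,1]]'| sed -n 1,4p; python3 - <<'E'
from h import *
goal([499.7,135.04,219.8],3.357)
f=grab_frame("side"); crop(f,260,145,380,235,6,"pics/s9.png")
E
```

```text
eef_pos: [544.9, 144.8, 218.1]
tcp_rot: [-3.141, -0.002, -2.926]
contact_force: [-7.7, -1.1, 0.8]
eef_pos: [544.8, 144.8, 218.0]
tcp_rot: [-3.141, -0.002, -2.926]
contact_force: [-7.9, -1.4, 1.3]
clock: 17.27
eef_pos: [544.7, 144.8, 217.9]
tcp_rot: [-3.141, -0.001, -2.926]
contact_force: [-6.8, -0.6, 1.1]
clock: 17.52
eef_pos: [544.6, 144.8, 217.7]
tcp_rot: [-3.141, -0.001, -2.926]
contact_force: [-7.3, -1.3, -0.3]
t 17.52 rot [-0.0006 -0.0005  0.0005] shift [ 4.599e+01  3.000e-02 -2.050e+00] F [-7.3  -1.32 -0.35] op 0.143
```

View pics/s9.png

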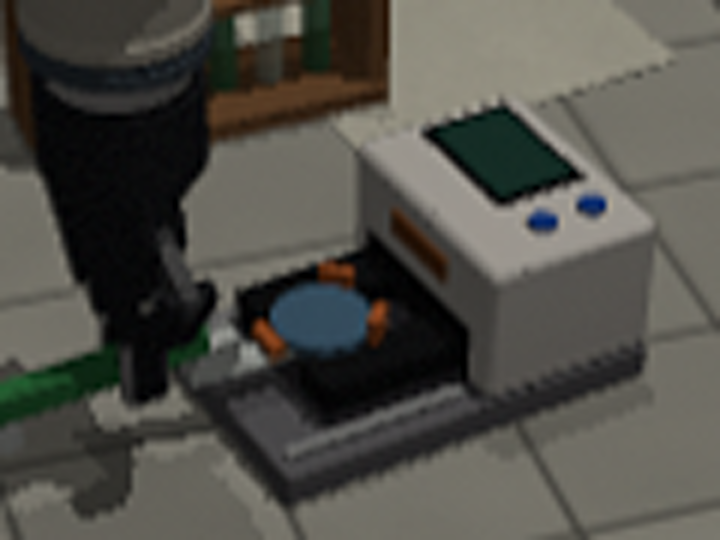

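```bash
python3 -m creep '[[0,-0.003,0,-1.0,0,-0.3,1],[0,-0.003,0,-1.0,0,-0.3,1],[0,-0.003,0,-1.0,0,-0.3,1],[0,-0.003,0,-1.0,0,-0.3,1]]'| sed -n 2,4p;python3 -m creep '[[0,-0.003,0,-1.0,0,-0.3,1],[0,-0.003,0,-1.0,0,-0.3,1],[0,-0.003,0,-1.0,0,-0.3,1]]'| sed -n 2,4p;python3 -m creep '[[0,-0.003,0,-1.0,0,-0.3,1],[0,-0.003,0,-1.0,0,-0.3,1],[0,-0.003,0,-1.0,0,-0.3,1],[0,-0.003,0,-1.0,0,-0.3,1]]'| sed -n 1,4p
```

```text
eef_pos: [544.6, 144.8, 217.5]
tcp_rot: [-3.141, -0.0, -2.926]
contact_force: [-7.2, -0.9, 0.6]
eef_pos: [544.6, 144.9, 217.2]
tcp_rot: [-3.141, -0.0, -2.926]
contact_force: [-8.0, -1.4, 0.8]
clock: 18.48
eef_pos: [544.6, 144.9, 216.9]
tcp_rot: [-3.14, -0.0, -2.926]
contact_force: [-7.4, -1.6, 0.5]
```

```bash
python3 -m creep '[[0,0,0,0.3,0,0,1],[0,0,0,1,0,0,1],[0,0,0,1,0,0,1],[0,0,0,0,0,0,1]]'; python3 - <<'E'
from h import *
goal([499.7,135.04,217],3.357)
f=grab_frame("side"); crop(f,260,145,380,235,6,"pics/s10.png")
E
```

```text
clock: 18.82
eef_pos: [543.6, 144.7, 217.6]
tcp_rot: [-3.14, 0.004, -2.926]
contact_force: [-3.8, -0.5, -0.3]
opening: 0.142
t 18.82 rot [-0.0012  0.0043  0.0006] shift [45.   -0.09  0.65] F [-3.82 -0.46 -0.3 ] op 0.142
```

View pics/s10.png

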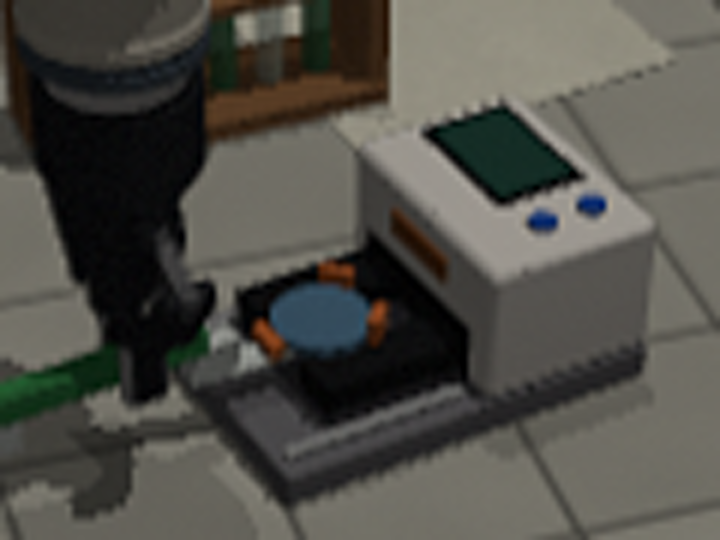

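```bash
python3 -m creep '[[0,0.003,0,1,0,0.2,1],[0,0,0,1,0,0.2,1]]'|sed -n 2,4p;  python3 -m creep '[[0,0,0,1,0,0.2,1],[0,0,0,1,0,0,1],[0,0,0,1,0,0,1]]'; python3 - <<'E'
from h import *
goal([499.7,135.04,217],3.357)
E
```

```text
eef_pos: [542.5, 144.5, 217.6]
tcp_rot: [-3.141, 0.003, -2.926]
contact_force: [0.5, 0.3, -0.8]
clock: 19.28
eef_pos: [540.2, 144.0, 217.8]
tcp_rot: [-3.141, 0.006, -2.926]
contact_force: [1.4, -0.4, -1.2]
opening: 0.14
t 19.28 rot [-0.001   0.0062  0.0006] shift [41.49 -0.12  0.84] F [ 1.37 -0.41 -1.2 ] op 0.14
```

```bash
python3 -m creep '[[0,0.004,0,0,0,0.8,1]]'|sed -n 2,4p;  python3 -m creep '[[0,0,0,0,0,0,1]]'|sed -n 2,4p; python3 -m creep '[[0,0,0,0,0,0,1]]'|sed -n 2,4p; python3 - <<'E'
from h import *
f=grab_frame("side"); crop(f,260,145,380,235,6,"pics/s11.png")
E
```

```text
eef_pos: [540.1, 144.0, 217.2]
tcp_rot: [-3.141, 0.003, -2.926]
contact_force: [0.3, 0.1, -0.5]
eef_pos: [540.1, 144.0, 217.1]
tcp_rot: [-3.141, 0.002, -2.926]
contact_force: [-0.5, 0.9, -0.3]
eef_pos: [540.2, 144.0, 217.1]
tcp_rot: [-3.141, 0.002, -2.926]
contact_force: [0.9, 0.3, -0.9]
```

View pics/s11.png

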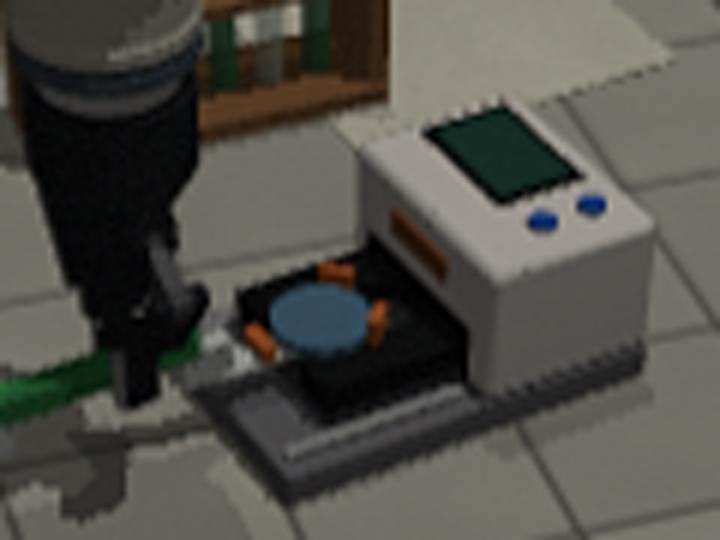

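```bash
python3 -m creep '[[0,0,0,2,0,0.3,1],[0,0,0,3,0,0,1],[0,0,0,4,0,0,1],[0,0,0,4,0,0,1],[0,0,0,3,0,0,1],[0,0,0,0,0,0,1]]'; python3 - <<'E'
from h import *
goal([499.7,135.04,217],3.357)
f=grab_frame("side"); crop(f,260,145,380,235,6,"pics/s12.png")
E
```

```text
clock: 20.08
eef_pos: [522.6, 140.2, 216.5]
tcp_rot: [-3.141, 0.002, -2.926]
contact_force: [0.9, 0.3, -1.3]
opening: 0.142
t 20.08 rot [-0.001   0.0017  0.0006] shift [23.48 -0.1  -0.47] F [ 0.85  0.27 -1.26] op 0.142
```

View pics/s12.png

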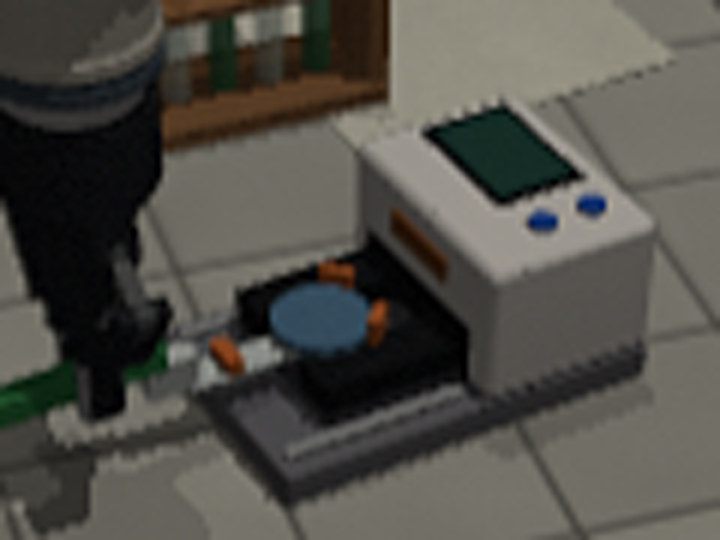

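```bash
python3 -m creep '[[0,0.001,0,5,0,0,1],[0,0,0,8,0,0,1],[0,0,0,11,0,0,1],[0,0,0,13,0,0,1],[0,0,0,15,0,0,1],[0,0,0,15,0,0,1],[0,0,0,15,0,0,1],[0,0,0,12,0,0,1],[0,0,0,8,0,0,1],[0,0,0,4,0,0,1]]'; python3 - <<'E'
from h import *
goal([382,110,181],3.357)
E
```

```text
clock: 20.97
eef_pos: [408.4, 114.9, 216.3]
tcp_rot: [-3.141, -0.0, -2.926]
contact_force: [0.4, 0.7, -1.6]
opening: 0.141
t 20.97 rot [-0.001  -0.0002  0.0005] shift [26.81  0.83 35.26] F [ 0.39  0.66 -1.59] op 0.141
```

```bash
python3 -m creep '[[0,0,0,8,0,0,1],[0,0,0,10,0,2,1],[0,0,0,6,0,5,1],[0,0,0,2,0,6,1],[0,0,0,0,0,6,1],[0,0,0,0,0,5,1],[0,0,0,0,0,3,1],[0,0,0,0,0,0,1]]'; python3 - <<'E'
from h import *
goal([382,110,179.2],3.357)
f=grab_frame("side"); crop(f,180,150,340,270,5,"pics/s13.png")
E
```

```text
clock: 21.63
eef_pos: [380.7, 108.9, 186.4]
tcp_rot: [-3.141, 0.001, -2.926]
contact_force: [-0.8, 1.2, -1.3]
opening: 0.145
t 21.63 rot [-0.001   0.0015  0.0006] shift [-1.55  0.83  7.22] F [-0.78  1.16 -1.29] op 0.145
```

View pics/s13.png

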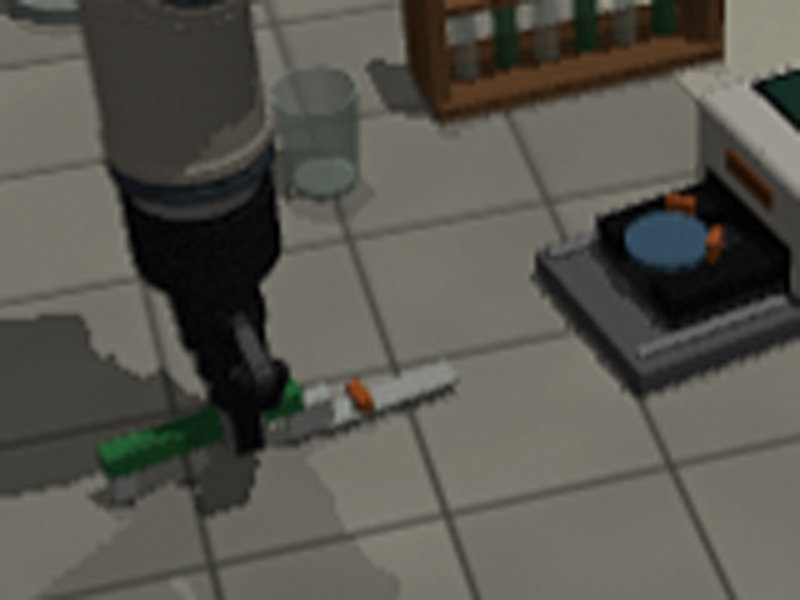

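The tile is seated in the carriage and the lifter is clear, about 7 mm above the bench. Lowering gently.

```bash
python3 -m creep '[[0,0,0,0,0,3,1],[0,0,0,0,0,2,1],[0,0,0,0,0,0.5,1]]'|sed -n 2,4p; python3 -m creep '[[0,0,0,0,0,0.5,1]]'|sed -n 2,4p;python3 -m creep '[[0,0,0,0,0,0.5,1]]'|sed -n 2,4p;python3 -m creep '[[0,0,0,0,0,0.4,1]]'|sed -n 2,4p;
```

```text
eef_pos: [381.6, 109.1, 180.7]
tcp_rot: [-3.141, 0.002, -2.926]
contact_force: [-0.9, -0.3, -1.7]
eef_pos: [381.7, 109.1, 180.1]
tcp_rot: [-3.141, 0.002, -2.926]
contact_force: [0.1, -1.2, 0.0]
eef_pos: [381.8, 109.1, 179.6]
tcp_rot: [-3.141, 0.003, -2.926]
contact_force: [-0.5, 0.1, -1.3]
eef_pos: [381.9, 109.2, 179.2]
tcp_rot: [-3.141, 0.003, -2.926]
contact_force: [-1.1, -0.8, -0.2]
```

```bash
python3 -m creep '[[0,0.003,0,0,0,0.3,1]]'|sed -n 2,4p;python3 -m creep '[[0,0,0,0,0,0.3,1]]'|sed -n 2,4p; python3 -m creep '[[0,0,0,0,0,0,0.8],[0,0,0,0,0,0,0.7],[0,0,0,0,0,0,0.5],[0,0,0,0,0,0,0.2],[0,0,0,0,0,0,0],[0,0,0,0,0,0,0],[0,0,0,0,0,0,0],[0,0,0,0,0,0,0]]'
```

```text
eef_pos: [382.1, 109.2, 179.0]
tcp_rot: [-3.141, 0.0, -2.926]
contact_force: [1.1, 0.9, 3.6]
eef_pos: [382.1, 109.2, 179.0]
tcp_rot: [-3.141, 0.0, -2.926]
contact_force: [-3.5, -1.1, 12.3]
clock: 23.02
eef_pos: [382.3, 109.3, 179.3]
tcp_rot: [-3.141, 0.001, -2.926]
contact_force: [-0.3, 0.2, 0.0]
opening: 1.001
```

```bash
python3 -m creep '[[0,0,0,0,0,-5,0],[0,0,0,0,0,-15,0],[0,0,0,0,0,-25,0],[0,0,0,0,0,-25,0],[0,0,0,0,0,-25,0],[0,0,0,0,0,-20,0],[0,0,0,0,0,0,0]]'; python3 - <<'E'
from h import *
f=grab_frame("side"); crop(f,180,150,340,270,5,"pics/s14.png")
f=grab_frame("top"); np.savez("top14.npz",**f); crop(f,190,170,310,290,5,"pics/t14.png")
f=grab_frame("wrist"); cv2.imwrite("pics/w14.png",f["color"][:,:,::-1])
E
```

```text
clock: 23.6
eef_pos: [381.1, 109.0, 299.7]
tcp_rot: [-3.14, -0.004, -2.926]
contact_force: [1.1, -0.8, 0.5]
opening: 1.005
```

View pics/s14.png

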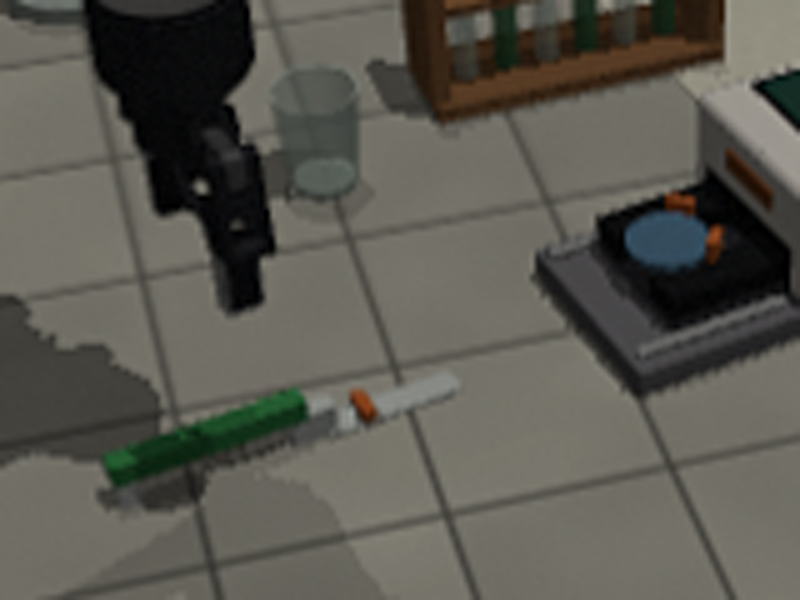

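View pics/t14.png

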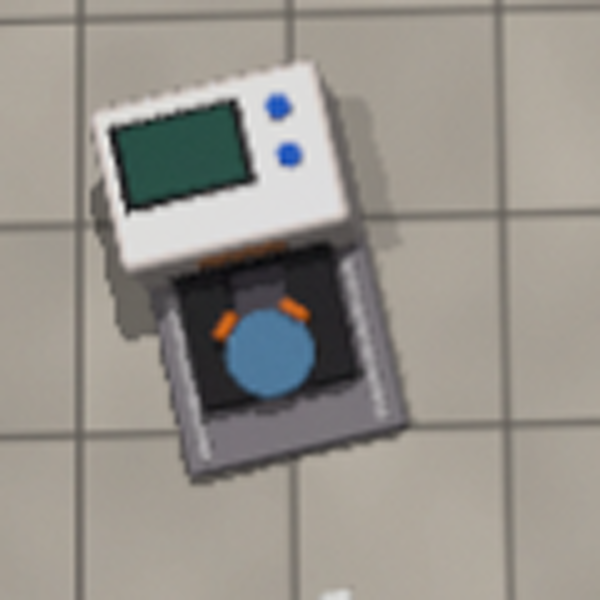

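View pics/w14.png

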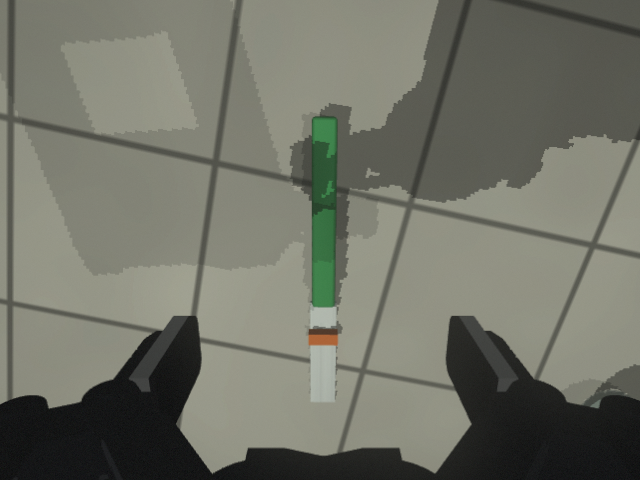

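```bash
python3 - <<'E'
from h import *
f=dict(np.load("top14.npz"));c=f["color"].astype(int)
K=lambda x,y:(190+x/5,170+y/5)
B=c[220:260,230:260]; m=((B[...,2]>B[...,0]+40)).astype(np.uint8)
k=max(cv2.findContours(m,0,1)[0],key=cv2.contourArea); e=cv2.fitEllipse(k); print(e)
t=px2w(f,[(e[0][0]+230,e[0][1]+220)],51)[0]
a,b,a0,b0=[px2w(f,[K(*q)],59)[0] for q in((225,325),(294,309),(233,361),(302,345))]
u=np.array([np.cos(.213),np.sin(.213)]);n=np.array([-u[1],u[0]])
mid=(a+b)/2; print("tile",t,"along",(mid-t)[:2]@u,"lat",(mid-t)[:2]@n,"travel",((a+b-a0-b0)/2)[:2]@u)
d=np.array([e[1]])/f["mtx"][0,0]*1286; print("diam",d)
E
```

```text
((13.453670501708984, 20.20883560180664), (16.204729080200195, 16.887371063232422), 84.0462646484375)
tile [639.31709993 163.22834837  51.        ] along 18.688288328775183 lat -0.948602172804054 travel 21.035064510154236
diam [[45.68462856 47.60914364]]
```

```bash
python3 -m creep '[[0,0,0,-5,0,-20,0],[0,0,0,-25,0,-25,0],[0,0,0,-35,0,-25,0],[0,0,0,-35,0,-20,0],[0,0,0,-35,0,-20,0],[0,0,0,-35,0,-10,0],[0,0,0,-30,0,-5,0],[0,0,0,-10,0,0,0],[0,0,0,0,0,0,0]]'; python3 - <<'E'
from h import *
f=grab_frame("wrist"); np.savez("w15.npz",**f); P=w2px(f,[[641,165,45]])[0]; print(P); x,y=P.astype(int); crop(f,x-70,max(y-60,0),x+70,y+60,5,"pics/w15.png")
E
```

```text
clock: 24.5
eef_pos: [591.0, 154.8, 405.1]
tcp_rot: [-3.139, -0.037, -2.926]
contact_force: [-0.3, -0.2, -0.7]
opening: 0.999
[322.62322697 282.79693194]
```

View pics/w15.png

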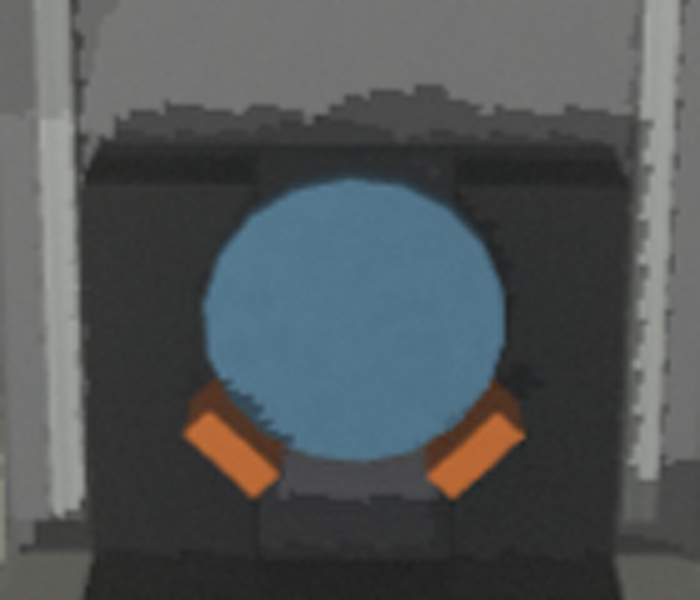

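The tile lies flat and symmetric, touching both stops with the carriage in. Handing the job in.

```bash
python3 -c "
from rig import job,sense
print(job.sign_off()); print(sense()['clock'])"
```

```text
the job is handed in; nothing more can be done
None
the job is handed in; nothing more can be done
```

I carried the tile level to the meter on the short lifter and set it on the ledges about 10 mm short of the stops. The heel then pushed it into the V and slid the carriage about 20 mm to its end stop. I handed the job in at about 24.5 s of the 69 s; no verdict came back.

- **Press:** I held the carriage against the end stop for about 2 s. The wrist read about 7 to 8.5 N throughout, nearer 7.5–8 N than the 8.5 N asked for, but inside the 6–11 N window.
- **Tile:** The last wrist picture shows it centred and touching both stops. It stayed put in the pictures while I drew the lifter out.
- **Carriage:** The top camera gave about 21 mm of travel from an estimated start of 9.6 mm. The arm's own position at the end stop put it at about 29.5 mm. Both agree with fully in.
- **Lifter:** It lies flat and released on the bench, about 8 cm clear of the meter. Setting it down pressed it on the bench with about 12 N for an instant.
- **Disagreements:** The top and wrist cameras put the meter 3–5 mm apart. I used the wrist camera for both meter and lifter. In the last top picture the tile measured about 1 mm off the stops' centre line sideways, and 46–48 mm across instead of 50 mm, both within what that picture can resolve.
- **Bystanders:** I kept clear of them, but did not measure them again afterwards.

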